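Draw out the trolley handle of the packed card case and keep hold of it

ROBOT

A 7-joint arm with a two-finger parallel gripper is mounted at the origin on the work surface. World frame = base frame: x ahead of the robot, y to its left, z up, the work surface at z = 0. Lengths are in m, angles in rad, forces in N, time in s.
With the tool pointing down it reaches from about 0.425 to 0.925 m from the base axis. Payload 6.8 kg.
Tool frame: the origin (TCP) lies on the centre line of the jaws, within the pads' length; the fingertips stand 19 mm ahead of it and the grasp point (between the pads) is the TCP; z points along the fingers, y is the line along which they close (so a half turn about z gives the same grasp; the last joint's range is limited). The gripper opens to 85 mm and grips with 20 to 120 N. Pads are 22 mm wide; open, the fingers measure 114 mm over their backs; the gripper's body (76 mm by 85 mm) begins 54 mm behind the grasp point. The pads swing forward as they close: fully open they stand 13 mm farther back than shut.
Start: joints at [1.092, 0.477, 0.022, 1.555, -0.011, 1.109, -0.083], TCP at [0.245, -0.629, 0.25] pointing down, gripper open.
Joint ranges: [-2.96, 2.96], [-0.34, 2.1], [-1.41, 1.46], [0.24, 2.44], [-1.37, 4.51], [0.17, 1.92], [-2.96, 2.96]. Speed limits (rad/s): [2.39, 2.39, 3.14, 3.14, 3.14, 3.14, 3.14].

INTERFACE

Orientations are given as a rotation vector (axis times angle).
In Python, from bench import r gives the robot as it stands. The module is installed in compiled form; this text tells all that it offers.
- The arm moves only by the tool arm_command, never from a script. Its argument "rows" is a list of rows, each an object of numbers: "fingers": the opening, from -1 (shut) to 1 (fully open); "x", "y", "z": the shift along the tool's x, y, z in m; "ax", "ay", "az": the turn, a rotation vector about the tool's x, y, z in degrees. In form: [{"fingers": .., "x": .., "y": .., "z": .., "ax": .., "ay": .., "az": ..}, ...]. A call has 1 to 10 rows; each row shifts and turns the commanded pose from where the row before left it, along the tool's axes as they then stand; what a row does not reach is not made up. A row lasts 1/12 s, in which the tool goes at most 41.7 mm and 7.16 degrees, less where a joint would pass 70% of its speed; a pose out of reach is approached as far as the arm can. A call is refused whole if a number of a shift passes 0.0417 or a number of a turn 7.16, either way. A call with a gripper value outside its range is refused whole. The fingers move at their own pace and stop on an object; "grip_force" is the grip in N (left out, the last holds). Time passes only in rows, so rows that do not move let the fingers close. It gives the time, the measured TCP pose, the force, the opening and the grip force at its end, in the units of the state.
- r.get_obs(): the state, without advancing time (a new reading comes with each control period).
- r.grab_frame(name): name is "scene" or "top"; returns a dict with "frame" (384x512x3 uint8, red, green, blue), "depth" (384x512 float32, m along the optical axis (not along the pixel's ray), 0 where there is no reading), "K" (3x3 intrinsics, pixels), "world_from_camera" (4x4, takes a point from camera to world coordinates). Camera axes: x right, y down, z forward; pixel columns grow to the right and rows downward; lengths in m; the calibration is good to about 2 mm. A picture is of the moment at which its call begins.
- r.hand_in(): hands the job in; it is judged then, once.
The state is a dict: "clock": time; "joints": joint angles; "qvel": joint speeds; "tau": joint torques, N m; "tcp_pos": TCP position; "orientation": TCP orientation; "contact_force": force on the tool from outside, world axes, zero at the start; "moment": the same for the moment, N m; "grip_width": finger opening in m; "gripper_force": force on a finger pad.
Only numpy, scipy, OpenCV 4.12 (cv2) and the standard library are available. Lean on these libraries where they do the work, as an engineer would, in place of code of your own. Each camera call takes 0.05 s, during which the arm holds its last target. There are 200 camera calls.

TASK

The grey trolley case on the table is packed for the card fair: take its telescoping handle by the grip, squeeze in the release button in the middle of the grip's outer face, and draw the handle straight out, past the first stop, to the second stop at its full length. Finish while still gripping the handle there, held at full length ready for the case to be swung down onto its wheels. Leave the boxes, the bin and the other things around it where they are.

Things in the scene. Friction and masses are not known exactly. Their poses are not given: they have to be found in the camera images.
- case: Grey trolley case, packed, too heavy to shift, 420 mm long, 320 wide, lying on its front; shell 10 to 150 mm above the table. Two 22 mm square handle tubes, 120 mm apart, are fixed along the top of it, tops at 172 mm. Origin: on the table under the middle of the case's handle end; the case lies to its +x, the handle is drawn out along its -x, z is up.
- grip (a point): Centre of the handle's grip bar, 161 mm above the table; 75 mm out from the case's end when home. Axes as the case's: 26 mm thick along x (pulling line), 152 mm long along y, 24 mm high. Two 14 mm tubes at y = +-60 mm carry it. Free space: 62 mm between grip and case, and below the grip down to things on the table (100 mm high at most).
- button_face (a point): Middle of the outer face of the release button, a steel bar 44 mm wide (y), 14 mm high, in the middle of the grip's outer (-x) face (a thin tab of it shows on top of the grip). It stands 6.5 mm proud and is pressed 5 mm towards +x, by squeezing the grip between one finger on the button and one on the inner face (32 mm across when out, 27 mm when in). Sprung: 2 N to start, 6 N fully in.
- handle (a joint): Draw of the handle in m: 0 home, 0.090 first stop, 0.180 second stop (firm end at 0.181). A spring pin locks it at these three places unless the button is in by over about 4 mm; with the button kept in it runs past the first stop to the end. If the button is let go on the way, the pin drops in at the next stop. About 3 N of friction; it stays where left.
- button (a joint): How far the release button is pressed in, in m: 0 out, 0.005 fully in.
- deck_box: Bystander: blue plastic deck box, 50 x 72 mm, 98 mm high, standing under the handle's path. Origin: centre of its underside, z up. To be left alone.
- tape_roll: Bystander: roll of tape lying flat, 100 mm across, 48 mm high. Origin: centre of its underside. To be left alone.
- booster_box: Bystander: red carton, 135 x 85 mm, 45 mm high. Origin: centre of its underside. To be left alone.
- card_stack: Bystander: stack of cards, 63 x 88 mm, 24 mm high. Origin: centre of its underside. To be left alone.
- row_box: Bystander: white lidded card storage box, 296 x 104 mm, 82 mm high. Origin: centre of its underside. To be left alone.
- empty_bin: Bystander: empty green hopper bin, 190 x 105 mm, 75 mm high. Origin: centre of its underside. To be left alone.

How it is judged:
On the way, in this order (a step that is already met when the one before it is completed fails the run):
1. the release button is squeezed in while the handle is still home or nearly so (value of joint button above 0.0035 m and value of joint handle below 0.05 m), for 0.1 s.
2. the handle has been drawn out past the first stop (value of joint handle above 0.1 m), for 0.1 s.
At the end, for the whole second after the job is handed in: The handle is drawn out to its second stop (at least 175 of 180 mm) and at rest there, and the fingers still grip the handle (button included) with more than 10 N of contact force in all (value of joint handle above 0.175 m and contact force between the fingers and handle above 10 N and velocity of joint handle between -0.01 and 0.01 m/s); the arm keeps its last pose, push and grip.
It fails at once if a bystander on the table is knocked or moved (more than 25 mm) (distance of any of deck_box, tape_roll, booster_box, card_stack, row_box, empty_bin from where it was at the start of the episode above 0.025 m).
It also fails if it takes over 32 s, if anything falls off the work surface, if the arm or the gripper's body presses on something with over 40 N, if the wrist force passes 120 N, or if a joint passes its speed limit or range.

## Working session

There is one attempt and no reset: what is moved stays moved. The work goes in short steps, Python scripts to look and compute and a tool call to move; the robot and the scene stay as the last step left them, time stands still between calls to the robot, and variables do not carry over. Pictures are saved under pics/ and viewed, at most 10 in all, crops included, and the job is handed in when it is done.

Besides the shell and the picture viewer there is one more tool, called after "Call:" as name([rows], argument=value, ...), one row to a line, values as JSON. arm_command: Moves the arm, as the interface text tells. Its arguments: {"type":"object","properties":{"rows":{"type":"array"},"grip_force":{"type":"number"}},"required":["rows"]}

```bash
mkdir -p pics; cat > h.py <<'E'
import numpy as np, cv2
from bench import r
def snap(n,f):
    d=r.grab_frame(n); np.savez(''+f+'.npz',**d); cv2.imwrite(f'pics/{f}.png',d['frame'][:,:,::-1]); return d
def pt(d,u,v,w=1):
    z=d['depth'][v-w:v+w+1,u-w:u+w+1]; z=np.median(z[z>0])
    p=np.linalg.inv(d['K'])@[u,v,1]*z
    return (d['world_from_camera']@np.r_[p,1])[:3]
E
python3 - <<'E'
from h import *
snap('scene','s0');snap('top','t0')
o=r.get_obs();print({k:np.round(v,3) for k,v in o.items()})
E
```

```text
{'clock': np.float64(0.1), 'joints': array([ 1.092,  0.478,  0.022,  1.556, -0.012,  1.109, -0.083]), 'qvel': array([-0.001, -0.001, -0.001, -0.004,  0.001,  0.   , -0.   ]), 'tau': array([ 4.0000e-03, -5.9776e+01,  1.6140e+00, -2.8195e+01,  1.3000e-02,
        5.0000e-03,  0.0000e+00]), 'tcp_pos': array([ 0.244, -0.629,  0.249]), 'orientation': array([-3.086e+00, -5.790e-01,  1.000e-03]), 'contact_force': array([ 0.49 , -0.017,  0.366]), 'moment': array([-0.025,  0.028,  0.035]), 'gripper_force': np.float64(0.0), 'grip_width': np.float64(0.085)}
```

View pics/t0.png

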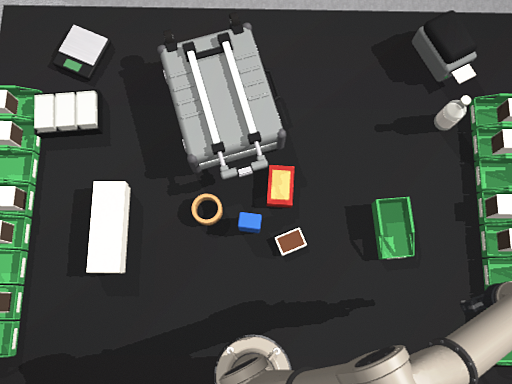

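View pics/s0.png

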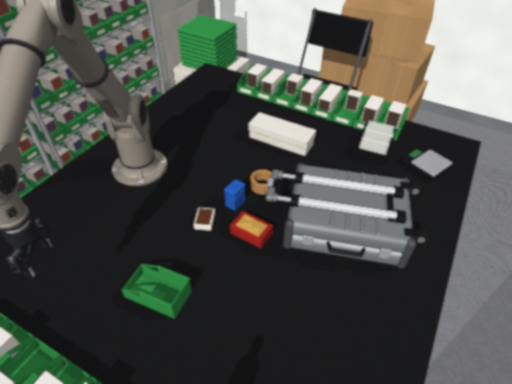

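The top view shows the case at the upper centre. Its grip bar runs from about (221,174) to (267,166), with the button tab near (245,171). The deck box is at (250,221), below the handle's path. Next I'll enlarge the grip area.

```bash
python3 - <<'E'
from h import *
d=dict(np.load('t0.npz'))
c=d['frame'][130:250,180:320,::-1]; cv2.imwrite('pics/c0.png',cv2.resize(c,None,fx=5,fy=5,interpolation=cv2.INTER_CUBIC))
print(d['world_from_camera'].round(3),d['K'].round(1))
# high points near grip
vs,us=np.mgrid[130:250,180:320]; z=d['depth'][130:250,180:320]
P=np.stack([us*z,vs*z,z],-1)@np.linalg.inv(d['K']).T*1
P=P@d['world_from_camera'][:3,:3].T+d['world_from_camera'][:3,3]
for u,v in [(190,52),(217,146),(225,40),(256,136),(224,173),(234,172),(245,171),(255,168),(265,167),(250,215),(250,222),(243,157),(281,186),(207,197)]: print(u,v,pt(d,u,v,0).round(4))
E
```

```text
[[ 1.600e-02 -9.760e-01  2.190e-01  2.220e-01]
 [-1.000e+00 -1.600e-02 -1.000e-03 -5.000e-03]
 [ 5.000e-03 -2.180e-01 -9.760e-01  1.661e+00]
 [ 0.000e+00  0.000e+00  0.000e+00  1.000e+00]] [[494.9   0.  256.9]
 [  0.  494.9 191.7]
 [  0.    0.    1. ]]
190 52 [1.0232 0.2212 0.1714]
217 146 [0.6991 0.121  0.1782]
225 40 [1.0652 0.1069 0.1776]
256 136 [ 7.372e-01 -6.000e-04  1.694e-01]
224 173 [0.613  0.0967 0.1746]
234 172 [0.6168 0.0658 0.1747]
245 171 [0.6195 0.0316 0.1786]
255 168 [0.6322 0.0008 0.1693]
265 167 [ 0.6846 -0.0334 -0.0059]
250 215 [0.4957 0.0145 0.0978]
250 222 [0.4724 0.014  0.1019]
243 157 [0.7085 0.0431 0.0311]
281 186 [ 0.606  -0.0871  0.042 ]
207 197 [0.5647 0.1603 0.0389]
```

View pics/c0.png

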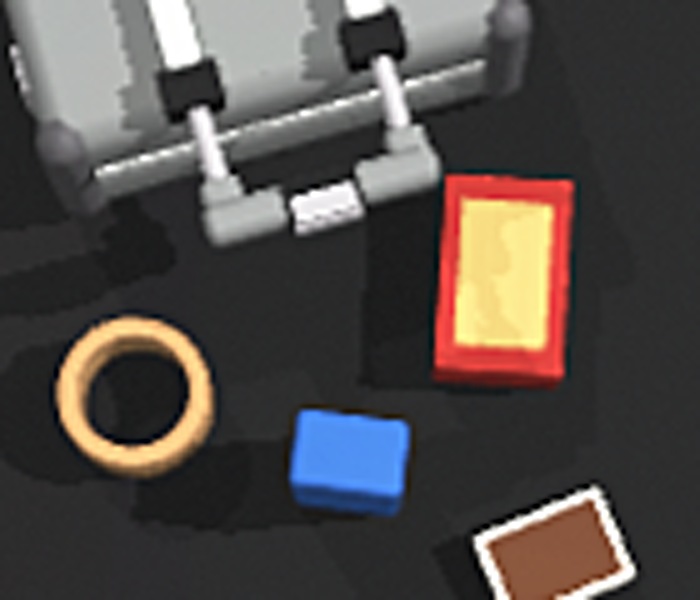

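The crop shows the grip bar running from about crop (207,225) to (437,165). The steel button is centred near (327,208). The deck box at (350,460) lies in the handle's path. Next I'll fit the pose from the depth data.

```bash
cat >> h.py <<'E'
from scipy.spatial.transform import Rotation as R
def cloud(d):
    v,u=np.mgrid[:384,:512]; z=d['depth'].astype(float)
    P=np.stack([u*z,v*z,z],-1)@np.linalg.inv(d['K']).T
    P[...,:2]=P[...,:2]
    return P@d['world_from_camera'][:3,:3].T+d['world_from_camera'][:3,3]
def plan(tgt,yaw):
    o=r.get_obs(); M=R.from_rotvec(o['orientation']).as_matrix()
    y=np.degrees(np.arctan2(M[1,1],M[0,1]))
    G=np.c_[[np.sin(np.radians(yaw)),-np.cos(np.radians(yaw)),0],[np.cos(np.radians(yaw)),np.sin(np.radians(yaw)),0],[0,0,-1]]
    print('tcp',o['tcp_pos'].round(4),'tool y yaw',y.round(2),'need tool shift',(M.T@(np.array(tgt)-o['tcp_pos'])).round(4),'turn deg',np.degrees(R.from_matrix(M.T@G).as_rotvec()).round(2),'F',o['contact_force'].round(1),'w',o['grip_width'].round(4),o['gripper_force'].round(1),'t',o['clock'])
    print('shift if turned first',(G.T@(np.array(tgt)-o['tcp_pos'])).round(4))
E
python3 - <<'E'
from h import *
d=dict(np.load('t0.npz')); P=cloud(d)
v,u=np.mgrid[:384,:512]
# rails: bright pixels, on/above case
b=(d['frame'].min(-1)>215)&(P[...,2]>.15)&(P[...,2]<.2)&(v>40)&(v<150)&(u>180)&(u<265)
side=(u-(203+(v-99)*.3))>18
for s in (0,1):
    Q=P[b&(side==s)][:,:2]; w=cv2.fitLine(Q.astype(np.float32),cv2.DIST_HUBER,0,.01,.01).ravel()
    print('rail',len(Q),np.degrees(np.arctan2(w[1],w[0])).round(2)%180,w.round(4))
g=(P[...,2]>.145)&(P[...,2]<.19)&(v>155)&(v<185)&(u>215)&(u<275)
Q=P[g]; th=np.radians(17.5); e=np.array([np.cos(th),np.sin(th)]); n=np.array([-e[1],e[0]])
a=Q[:,:2]@e; c=Q[:,:2]@n
print('grip n ext',c.min(),c.max(),'a pct',np.percentile(a,[0,5,50,95,100]),len(Q))
for lo in np.arange(c.min(),c.max(),.02):
    m=(c>=lo)&(c<lo+.02); print(round(lo,3),a[m].min().round(4),a[m].max().round(4),np.median(Q[m][:,2]).round(3))
for name,col,lo in (('deck',lambda f:(f[...,2]>150)&(f[...,0]<90),.085),):
    m=col(d['frame'].astype(int))&(P[...,2]>lo)&(u>200)&(u<300)&(v>190); q=P[m]; print(name,q.min(0).round(3),q.max(0).round(3))
E
```

```text
rail 627 17.38 [0.9543 0.2987 0.8678 0.172 ]
rail 629 17.37 [0.9544 0.2985 0.8976 0.0556]
grip n ext -0.23040008089066188 -0.0793926179763265 a pct [0.59317995 0.59806501 0.61392798 0.65326256 0.67428694] 569
-0.23 0.6004 0.637 0.171
-0.21 0.6007 0.6375 0.172
-0.19 0.5961 0.627 0.172
-0.17 0.5932 0.6271 0.174
-0.15 0.595 0.6282 0.174
-0.13 0.599 0.6286 0.171
-0.11 0.5997 0.6743 0.17
-0.09 0.6 0.6726 0.169
deck [ 0.222 -0.018  0.087] [0.505 0.053 1.661]
```

```bash
python3 - <<'E'
from h import *
plan([.630,.0346,.25],17.4)
E
```

```text
Traceback (most recent call last):
  File "h.py", line 19, in plan
    print('tcp',o['tcp_pos'].round(4),'tool y yaw',y.round(2),'need tool shift',(M.T@(np.array(tgt)-o['tcp_pos'])).round(4),'turn deg',np.degrees(R.from_matrix(M.T@G).as_rotvec()).round(2),'F',o['contact_force'].round(1),'w',o['grip_width'].round(4),o['gripper_force'].round(1),'t',o['clock'])
                                                                                                                                                  ~~~~~~~~~~~~~^^^^^^^
  File "scipy/spatial/transform/_rotation.pyx", line 1143, in scipy.spatial.transform._rotation.Rotation.from_matrix
ValueError: Non-positive determinant (left-handed or null coordinate frame) in rotation matrix 0: [[-6.70715694e-02  9.97748161e-01  1.08520048e-04]
 [ 9.97746851e-01  6.70713039e-02  1.63111453e-03]
 [-1.62016294e-03 -2.17676947e-04  9.99998664e-01]].
```

```bash
sed -i 's/\[np.sin(np.radians(yaw)),-np.cos(np.radians(yaw)),0\]/[-np.sin(np.radians(yaw)),np.cos(np.radians(yaw)),0]/' h.py; python3 - <<'E'
from h import *
plan([.630,.0346,.25],17.4)
E
```

```text
Traceback (most recent call last):
  File "h.py", line 19, in plan
    print('tcp',o['tcp_pos'].round(4),'tool y yaw',y.round(2),'need tool shift',(M.T@(np.array(tgt)-o['tcp_pos'])).round(4),'turn deg',np.degrees(R.from_matrix(M.T@G).as_rotvec()).round(2),'F',o['contact_force'].round(1),'w',o['grip_width'].round(4),o['gripper_force'].round(1),'t',o['clock'])
                                                                                                                                                                                                                                 ^^^^^^^^^^^^^^^^^^^^^
AttributeError: 'float' object has no attribute 'round'
```

```bash
sed -i "s/o\['grip_width'\].round(4),o\['gripper_force'\].round(1)/o['grip_width'],o['gripper_force']/" h.py; python3 - <<'E'
from h import *
plan([.630,.0346,.25],17.4)
E
```

```text
tcp [ 0.2444 -0.6287  0.2494] tool y yaw -68.75 need tool shift [ 5.997e-01 -4.785e-01  1.000e-04] turn deg [-8.000e-02 -7.000e-02 -8.615e+01] F [ 0.5 -0.   0.4] w 0.08539329344330485 0.0 t 0.1
shift if turned first [ 0.5176  0.5663 -0.0006]
```

Call:
arm_command([
  {"fingers": 1, "x": 0.03, "y": -0.024},
  {"fingers": 1, "x": 0.03, "y": -0.024},
  {"fingers": 1, "x": 0.03, "y": -0.024},
  {"fingers": 1, "x": 0.03, "y": -0.024},
  {"fingers": 1, "x": 0.03, "y": -0.024},
  {"fingers": 1, "x": 0.03, "y": -0.024},
  {"fingers": 1, "x": 0.03, "y": -0.024},
  {"fingers": 1, "x": 0.03, "y": -0.024},
  {"fingers": 1, "x": 0.03, "y": -0.024},
  {"fingers": 1, "x": 0.03, "y": -0.024},
])

```text
validation failed for argument at $.ro...
```

Call:
arm_command([
  {"fingers": 1, "x": 0.03, "y": -0.024},
  {"fingers": 1, "x": 0.03, "y": -0.024},
  {"fingers": 1, "x": 0.03, "y": -0.024},
  {"fingers": 1, "x": 0.03, "y": -0.024},
  {"fingers": 1, "x": 0.03, "y": -0.024},
  {"fingers": 1, "x": 0.03, "y": -0.024},
  {"fingers": 1, "x": 0.03, "y": -0.024},
  {"fingers": 1, "x": 0.03, "y": -0.024},
  {"fingers": 1, "x": 0.03, "y": -0.024},
  {"fingers": 1, "x": 0.03, "y": -0.024},
])

```text
validation failed for argument at $.ro...
```

Call:
arm_command([
  {"fingers": 1, "az": -7.15},
  {"fingers": 1, "az": -7.15},
  {"fingers": 1, "az": -7.15},
  {"fingers": 1, "az": -7.15},
  {"fingers": 1, "az": -7.15},
  {"fingers": 1, "az": -7.15},
  {"fingers": 1, "az": -7.15},
  {"fingers": 1, "az": -7.15},
  {"fingers": 1, "az": -7.15},
  {"fingers": 1, "az": -7.15},
])

```text
validation failed for argument at $.ro...
```

Call:
arm_command([
  {"fingers": 1, "az": -7.15},
  {"fingers": 1, "az": -7.15},
  {"fingers": 1},
])

```text
validation failed for argument at $.ro...
```

```bash
python3 - <<'E'
from h import *
plan([.630,.0346,.25],17.4)
d=snap('top','t1');c=d['frame'][110:250,170:330,::-1]; cv2.imwrite('pics/c1.png',cv2.resize(c,None,fx=4,fy=4,interpolation=cv2.INTER_CUBIC))
E
```

```text
tcp [ 0.2444 -0.6287  0.2494] tool y yaw -68.75 need tool shift [ 5.997e-01 -4.785e-01  1.000e-04] turn deg [-8.000e-02 -7.000e-02 -8.615e+01] F [ 0.5 -0.   0.4] w 0.08539329344330485 0.0 t 0.1
shift if turned first [ 0.5176  0.5663 -0.0006]
```

View pics/c1.png

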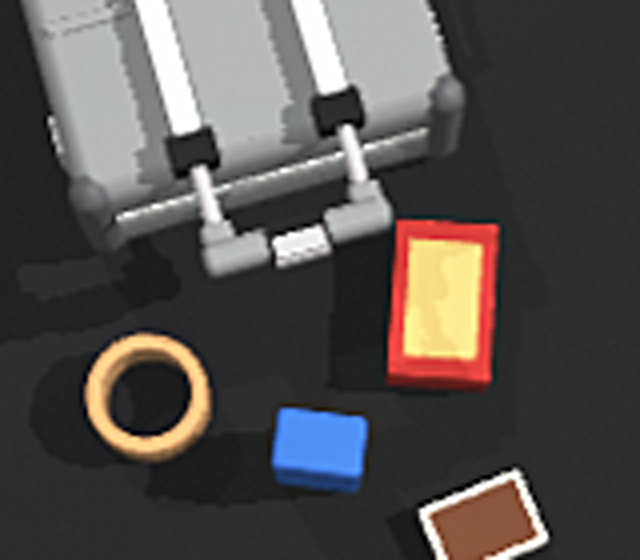

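The arm did not move, because all four calls failed validation. The picture shows the same scene as before. Probably every key has to be present in each row, so I'll send full rows.

Call:
arm_command([
  {"fingers": 1, "x": 0.03, "y": -0.024, "z": 0, "ax": 0, "ay": 0, "az": 0},
  {"fingers": 1, "x": 0.03, "y": -0.024, "z": 0, "ax": 0, "ay": 0, "az": 0},
  {"fingers": 1, "x": 0.03, "y": -0.024, "z": 0, "ax": 0, "ay": 0, "az": 0},
  {"fingers": 1, "x": 0.03, "y": -0.024, "z": 0, "ax": 0, "ay": 0, "az": 0},
  {"fingers": 1, "x": 0.03, "y": -0.024, "z": 0, "ax": 0, "ay": 0, "az": 0},
  {"fingers": 1, "x": 0.03, "y": -0.024, "z": 0, "ax": 0, "ay": 0, "az": 0},
  {"fingers": 1, "x": 0.03, "y": -0.024, "z": 0, "ax": 0, "ay": 0, "az": 0},
  {"fingers": 1, "x": 0.03, "y": -0.024, "z": 0, "ax": 0, "ay": 0, "az": 0},
  {"fingers": 1, "x": 0.03, "y": -0.024, "z": 0, "ax": 0, "ay": 0, "az": 0},
  {"fingers": 1, "x": 0.03, "y": -0.024, "z": 0, "ax": 0, "ay": 0, "az": 0},
])

```text
clock: 0.98
tcp_pos: [0.4377, -0.295, 0.2503]
orientation: [3.088, 0.579, -0.0]
contact_force: [0.7, -1.1, -0.8]
grip_width: 0.0853
gripper_force: 0.0
```

Call:
arm_command([
  {"fingers": 1, "x": 0.03, "y": -0.024, "z": 0, "ax": 0, "ay": 0, "az": 0},
  {"fingers": 1, "x": 0.03, "y": -0.024, "z": 0, "ax": 0, "ay": 0, "az": 0},
  {"fingers": 1, "x": 0.03, "y": -0.024, "z": 0, "ax": 0, "ay": 0, "az": 0},
  {"fingers": 1, "x": 0.03, "y": -0.024, "z": 0, "ax": 0, "ay": 0, "az": 0},
  {"fingers": 1, "x": 0.03, "y": -0.024, "z": 0, "ax": 0, "ay": 0, "az": 0},
  {"fingers": 1, "x": 0.03, "y": -0.024, "z": 0, "ax": 0, "ay": 0, "az": 0},
  {"fingers": 1, "x": 0.03, "y": -0.024, "z": 0, "ax": 0, "ay": 0, "az": 0},
  {"fingers": 1, "x": 0.03, "y": -0.024, "z": 0, "ax": 0, "ay": 0, "az": 0},
  {"fingers": 1, "x": 0.03, "y": -0.024, "z": 0, "ax": 0, "ay": 0, "az": 0},
  {"fingers": 1, "x": 0.03, "y": -0.024, "z": 0, "ax": 0, "ay": 0, "az": 0},
])

```text
clock: 1.82
tcp_pos: [0.6304, 0.0373, 0.2501]
orientation: [3.088, 0.579, -0.001]
contact_force: [1.6, -0.5, 0.0]
grip_width: 0.0853
gripper_force: 0.0
```

Call:
arm_command([
  {"fingers": 1, "x": 0, "y": 0, "z": 0, "ax": 0, "ay": 0, "az": -7.15},
  {"fingers": 1, "x": 0, "y": 0, "z": 0, "ax": 0, "ay": 0, "az": -7.15},
  {"fingers": 1, "x": 0, "y": 0, "z": 0, "ax": 0, "ay": 0, "az": -7.15},
  {"fingers": 1, "x": 0, "y": 0, "z": 0, "ax": 0, "ay": 0, "az": -7.15},
  {"fingers": 1, "x": 0, "y": 0, "z": 0, "ax": 0, "ay": 0, "az": -7.15},
  {"fingers": 1, "x": 0, "y": 0, "z": 0, "ax": 0, "ay": 0, "az": -7.15},
  {"fingers": 1, "x": 0, "y": 0, "z": 0, "ax": 0, "ay": 0, "az": -7.15},
  {"fingers": 1, "x": 0, "y": 0, "z": 0, "ax": 0, "ay": 0, "az": -7.15},
  {"fingers": 1, "x": 0, "y": 0, "z": 0, "ax": 0, "ay": 0, "az": -7.15},
  {"fingers": 1, "x": 0, "y": 0, "z": 0, "ax": 0, "ay": 0, "az": -7.15},
])

```text
clock: 2.65
tcp_pos: [0.6297, 0.0355, 0.25]
orientation: [-2.161, -2.28, 0.001]
contact_force: [0.4, 0.8, 0.3]
grip_width: 0.0852
gripper_force: 0.0
```

Call:
arm_command([
  {"fingers": 1, "x": 0, "y": 0, "z": 0, "ax": 0, "ay": 0, "az": -7.15},
  {"fingers": 1, "x": 0, "y": 0, "z": 0, "ax": 0, "ay": 0, "az": -7.15},
  {"fingers": 1, "x": 0, "y": 0, "z": 0, "ax": 0, "ay": 0, "az": 0},
  {"fingers": 1, "x": 0, "y": 0, "z": 0, "ax": 0, "ay": 0, "az": 0},
])

```text
clock: 2.98
tcp_pos: [0.6298, 0.0354, 0.25]
orientation: [-1.872, -2.522, 0.0]
contact_force: [-0.0, -0.0, -0.3]
grip_width: 0.0853
gripper_force: 0.0
```

```bash
python3 - <<'E'
from h import *
plan([.630,.0346,.25],17.4); print(r.get_obs()['joints'].round(2))
d=snap('top','t2');c=d['frame'][110:250,170:330,::-1]; cv2.imwrite('pics/c2.png',cv2.resize(c,None,fx=4,fy=4,interpolation=cv2.INTER_CUBIC))
E
```

```text
tcp [0.6298 0.0354 0.25  ] tool y yaw 16.81 need tool shift [-0.0008 -0.     -0.    ] turn deg [-0.03 -0.02 -0.59] F [-0.  -0.  -0.3] w 0.08528093838206585 0.0 t 2.9833
shift if turned first [-0.0008 -0.     -0.    ]
[ 0.28  0.47 -0.6   1.63  0.29  1.13 -0.1 ]
```

View pics/c2.png

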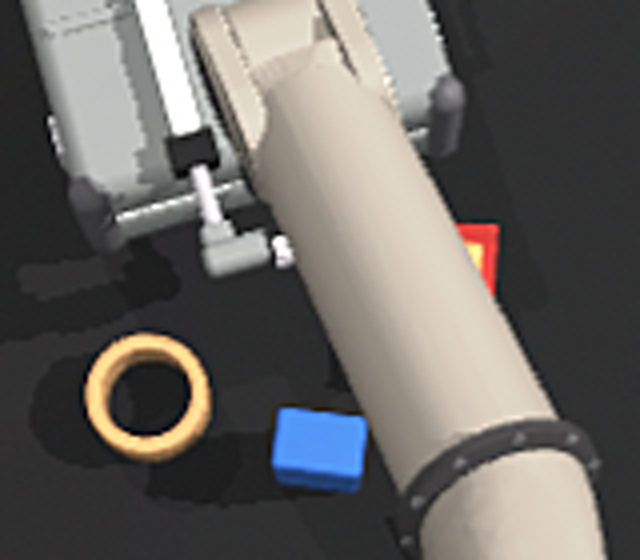

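In the top view the arm now hides the right half of the grip, and only the tabs near (285,250) show. The fingers have about 26 mm of clearance on each side, so I'll descend.

Call:
arm_command([
  {"fingers": 1, "x": -0.001, "y": 0, "z": 0.016, "ax": 0, "ay": 0, "az": -0.6},
  {"fingers": 1, "x": 0, "y": 0, "z": 0.016, "ax": 0, "ay": 0, "az": 0},
  {"fingers": 1, "x": 0, "y": 0, "z": 0.016, "ax": 0, "ay": 0, "az": 0},
  {"fingers": 1, "x": 0, "y": 0, "z": 0.015, "ax": 0, "ay": 0, "az": 0},
  {"fingers": 1, "x": 0, "y": 0, "z": 0.015, "ax": 0, "ay": 0, "az": 0},
  {"fingers": 1, "x": 0, "y": 0, "z": 0.015, "ax": 0, "ay": 0, "az": 0},
  {"fingers": 1, "x": 0, "y": 0, "z": 0, "ax": 0, "ay": 0, "az": 0},
])

```text
clock: 3.62
tcp_pos: [0.6283, 0.0342, 0.1542]
orientation: [-1.856, -2.53, 0.006]
contact_force: [-0.7, -0.3, -1.0]
grip_width: 0.0852
gripper_force: 0.0
```

```bash
python3 - <<'E'
from h import *
plan([.630,.0346,.157],17.4)
d=snap('scene','s3');c=d['frame'][120:240,210:350,::-1]; cv2.imwrite('pics/c3.png',cv2.resize(c,None,fx=5,fy=5,interpolation=cv2.INTER_CUBIC))
E
```

```text
tcp [0.6283 0.0342 0.1542] tool y yaw 17.49 need tool shift [-0.0001  0.0017 -0.0028] turn deg [-0.29 -0.04  0.09] F [-0.7 -0.3 -1. ] w 0.08518710340954559 0.0 t 3.6167
shift if turned first [-0.0001  0.0018 -0.0028]
```

View pics/c3.png

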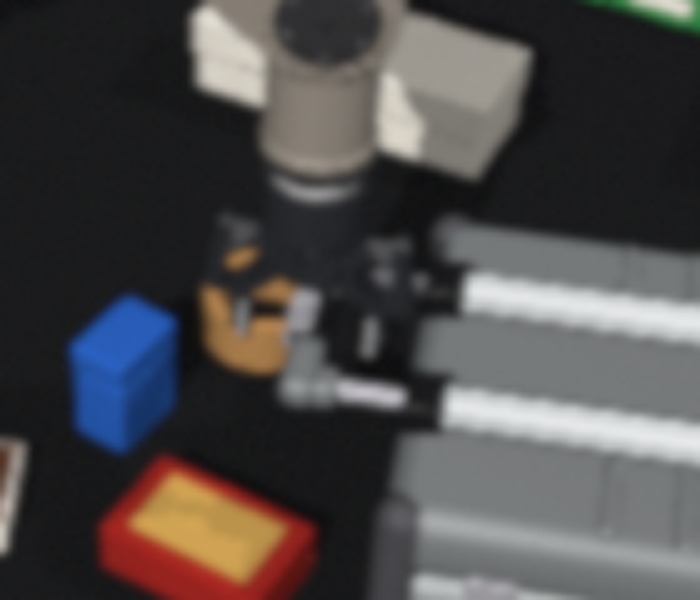

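The open fingers straddle the grip bar, with the outer pad near (243,315), the inner pad near (370,335) and the button between them at (305,310). The deck box is well clear. I'll close gently.

Call:
arm_command([
  {"fingers": 1, "x": 0, "y": 0.001, "z": -0.002, "ax": -0.3, "ay": 0, "az": 0},
  {"fingers": -1, "x": 0, "y": 0, "z": 0, "ax": 0, "ay": 0, "az": 0},
  {"fingers": -1, "x": 0, "y": 0, "z": 0, "ax": 0, "ay": 0, "az": 0},
  {"fingers": -1, "x": 0, "y": 0, "z": 0, "ax": 0, "ay": 0, "az": 0},
  {"fingers": -1, "x": 0, "y": 0, "z": 0, "ax": 0, "ay": 0, "az": 0},
  {"fingers": -1, "x": 0, "y": 0, "z": 0, "ax": 0, "ay": 0, "az": 0},
  {"fingers": -1, "x": 0, "y": 0, "z": 0, "ax": 0, "ay": 0, "az": 0},
  {"fingers": -1, "x": 0, "y": 0, "z": 0, "ax": 0, "ay": 0, "az": 0},
  {"fingers": -1, "x": 0, "y": 0, "z": 0, "ax": 0, "ay": 0, "az": 0},
], grip_force=40)

```text
clock: 4.42
tcp_pos: [0.6312, 0.0349, 0.1599]
orientation: [1.853, 2.533, 0.006]
contact_force: [-2.7, -1.1, 5.5]
grip_width: 0.0266
gripper_force: 41.4
```

```bash
python3 - <<'E'
from h import *
plan([.630,.0346,.157],17.4)
E
```

```text
tcp [0.6312 0.0349 0.1599] tool y yaw 17.62 need tool shift [ 0.0001 -0.0012  0.0029] turn deg [0.3  0.02 0.22] F [-2.7 -1.1  5.5] w 0.026601445104510332 41.379212737083435 t 4.4167
shift if turned first [ 0.0001 -0.0012  0.0029]
```

The width is 26.6 mm with 41 N on the pads, so the button is fully in. Now I'll draw the handle out along tool −y.

Call:
arm_command([
  {"fingers": -1, "x": 0, "y": -0.004, "z": 0, "ax": 0, "ay": 0, "az": 0},
  {"fingers": -1, "x": 0, "y": -0.008, "z": 0, "ax": 0, "ay": 0, "az": 0},
  {"fingers": -1, "x": 0, "y": -0.008, "z": 0, "ax": 0, "ay": 0, "az": 0},
  {"fingers": -1, "x": 0, "y": -0.008, "z": 0, "ax": 0, "ay": 0, "az": 0},
  {"fingers": -1, "x": 0, "y": -0.008, "z": 0, "ax": 0, "ay": 0, "az": 0},
  {"fingers": -1, "x": 0, "y": -0.004, "z": 0, "ax": 0, "ay": 0, "az": 0},
])

```text
clock: 4.92
tcp_pos: [0.5924, 0.0227, 0.1599]
orientation: [1.852, 2.532, 0.008]
contact_force: [3.0, 1.6, 5.1]
grip_width: 0.0266
gripper_force: 42.7
```

```bash
python3 - <<'E'
from h import *
p=np.array([.6312,.0349,.1599])-.18*np.array([.9542,.299,0]); print(p)
plan(p,17.4)
E
```

```text
[ 0.459444 -0.01892   0.1599  ]
tcp [0.5924 0.0227 0.1599] tool y yaw 17.64 need tool shift [ 0.0006 -0.1393 -0.0009] turn deg [0.37 0.02 0.24] F [3.  1.6 5.1] w 0.026584777206447547 42.73167908191681 t 4.9167
shift if turned first [ 0.     -0.1393 -0.    ]
```

The handle moves freely at about 3 N and has come out 41 mm. I'll continue.

Call:
arm_command([
  {"fingers": -1, "x": 0, "y": -0.008, "z": 0, "ax": 0, "ay": 0, "az": -0.2},
  {"fingers": -1, "x": 0, "y": -0.012, "z": 0, "ax": 0, "ay": 0, "az": 0},
  {"fingers": -1, "x": 0, "y": -0.012, "z": 0, "ax": 0, "ay": 0, "az": 0},
  {"fingers": -1, "x": 0, "y": -0.012, "z": 0, "ax": 0, "ay": 0, "az": 0},
  {"fingers": -1, "x": 0, "y": -0.012, "z": 0, "ax": 0, "ay": 0, "az": 0},
  {"fingers": -1, "x": 0, "y": -0.012, "z": 0, "ax": 0, "ay": 0, "az": 0},
  {"fingers": -1, "x": 0, "y": -0.012, "z": 0, "ax": 0, "ay": 0, "az": 0},
  {"fingers": -1, "x": 0, "y": -0.012, "z": 0, "ax": 0, "ay": 0, "az": 0},
  {"fingers": -1, "x": 0, "y": -0.012, "z": 0, "ax": 0, "ay": 0, "az": 0},
  {"fingers": -1, "x": 0, "y": -0.008, "z": 0, "ax": 0, "ay": 0, "az": 0},
])

```text
clock: 5.75
tcp_pos: [0.4861, -0.0105, 0.1597]
orientation: [1.847, 2.535, 0.01]
contact_force: [2.6, 3.2, 11.2]
grip_width: 0.0266
gripper_force: 43.5
```

```bash
python3 - <<'E'
from h import *
plan([.4594,-.0189,.1599],17.4); print(r.get_obs()['joints'].round(2))
E
```

```text
tcp [ 0.4861 -0.0105  0.1597] tool y yaw 17.84 need tool shift [ 0.0002 -0.028  -0.0004] turn deg [ 0.46 -0.01  0.44] F [ 2.6  3.2 11.2] w 0.026619482973355646 43.500040769577026 t 5.75
shift if turned first [ 0.     -0.028  -0.0002]
[ 0.43  0.35 -0.63  2.06  0.28  0.81 -0.06]
```

Call:
arm_command([
  {"fingers": -1, "x": 0, "y": -0.007, "z": -0.001, "ax": 0, "ay": 0, "az": 0.3},
  {"fingers": -1, "x": 0, "y": -0.007, "z": -0.001, "ax": 0, "ay": 0, "az": 0},
  {"fingers": -1, "x": 0, "y": -0.006, "z": 0, "ax": 0, "ay": 0, "az": 0},
  {"fingers": -1, "x": 0, "y": -0.005, "z": 0, "ax": 0, "ay": 0, "az": 0},
  {"fingers": -1, "x": 0, "y": -0.003, "z": 0, "ax": 0, "ay": 0, "az": 0},
  {"fingers": -1, "x": 0, "y": 0, "z": 0, "ax": 0, "ay": 0, "az": 0},
  {"fingers": -1, "x": 0, "y": 0, "z": 0, "ax": 0, "ay": 0, "az": 0},
])

```text
clock: 6.33
tcp_pos: [0.459, -0.019, 0.1599]
orientation: [1.854, 2.534, 0.008]
contact_force: [3.4, 5.9, -1.6]
grip_width: 0.0268
gripper_force: 42.2
```

```bash
python3 - <<'E'
from h import *
plan([.4594,-.0189,.1599],17.4); print(r.get_obs()['joints'].round(2))
E
```

```text
tcp [ 0.459  -0.019   0.1599] tool y yaw 17.6 need tool shift [ 0.      0.0004 -0.    ] turn deg [ 0.3  -0.08  0.2 ] F [ 3.4  5.9 -1.6] w 0.026772175233412916 42.21108019351959 t 6.3333
shift if turned first [ 0.      0.0004 -0.    ]
[ 0.46  0.31 -0.64  2.11  0.25  0.79 -0.03]
```

It's drawn 180.4 mm by the TCP. A further 2 mm pull should meet the firm end, and I'll check with a picture.

Call:
arm_command([
  {"fingers": -1, "x": 0, "y": -0.002, "z": 0, "ax": 0, "ay": 0, "az": 0},
  {"fingers": -1, "x": 0, "y": 0, "z": 0, "ax": 0, "ay": 0, "az": 0},
  {"fingers": -1, "x": 0, "y": 0, "z": 0, "ax": 0, "ay": 0, "az": 0},
])

```text
clock: 6.58
tcp_pos: [0.4589, -0.019, 0.1599]
orientation: [1.852, 2.532, 0.013]
contact_force: [11.4, 7.5, -12.3]
grip_width: 0.0263
gripper_force: 43.8
```

```bash
python3 - <<'E'
from h import *
plan([.4594,-.0189,.1599],17.4)
d=snap('scene','s4');c=d['frame'][110:260,170:350,::-1]; cv2.imwrite('pics/c4.png',cv2.resize(c,None,fx=4,fy=4,interpolation=cv2.INTER_CUBIC))
E
```

```text
tcp [ 0.4589 -0.019   0.1599] tool y yaw 17.63 need tool shift [-0.      0.0005 -0.    ] turn deg [ 0.53 -0.11  0.23] F [ 11.4   7.5 -12.3] w 0.026344840084491866 43.8131457567215 t 6.5833
shift if turned first [-0.      0.0005 -0.    ]
```

View pics/c4.png

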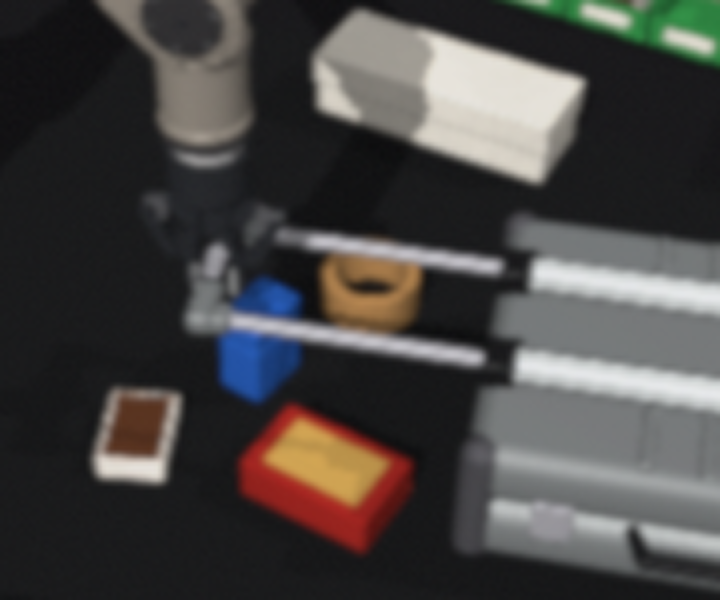

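The handle is fully drawn, with the grip at about (205,295) held between the fingers. The deck box at (262,340) and the other things have not moved. The extra pull raised the force without any movement, so it is at the firm end.

```bash
python3 -c "
from bench import r
print(r.hand_in())"
```

```text
the job is handed in; nothing more can be done
None
```

The handle is drawn out about 180 mm to its second stop and was still gripped at about 43 N when I handed the job in at about 6.6 s; the things around it look unmoved, and no verdict was returned.

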